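# Mix the yellow-capped sample on the touch mixer

### The job

Mix the sample with the yellow cap: with the fingertips press gently straight down on its cap so that its cup sinks clearly (about half of its 10 mm travel), keep it down for about two seconds, then let it come back up and withdraw. Only touch it, do not lift it out of its cup; do not touch the other two tubes or the mixer itself, and do not disturb the things standing around.

Things in the scene. Friction and masses are not known exactly. Their poses are not given: they have to be found in the camera images.
- tube_yellow: 2 ml sample tube with a yellow flat cap (12 mm across) and white body, 13 mm diameter, 48 mm tall; stands loosely upright in one of the mixer's three cups, the upper 28 mm free. Origin: centre of its underside, z up; the cap's top is 48 mm above the origin (115 mm above the worktop when not pressed). This is the one to press.
- tube_red: 2 ml sample tube with a red flat cap (12 mm across) and white body, 13 mm diameter, 48 mm tall; stands loosely upright in one of the mixer's three cups, the upper 28 mm free. Origin: centre of its underside, z up; the cap's top is 48 mm above the origin (115 mm above the worktop when not pressed). Leave alone.
- tube_green: 2 ml sample tube with a green flat cap (12 mm across) and white body, 13 mm diameter, 48 mm tall; stands loosely upright in one of the mixer's three cups, the upper 28 mm free. Origin: centre of its underside, z up; the cap's top is 48 mm above the origin (115 mm above the worktop when not pressed). Leave alone.
- mixer: touch mixer fixed to the worktop: white housing 100 (x) x 200 (y) x 50 (z) mm, grey knob in front. Origin: centre of its underside; y along the row of cups, z up. Three black rubber cups, 23 mm diameter, stand at y = -60, 0, +60 mm, x = 0; rims 87 mm and the undersides of their tubes 67 mm above the worktop. Which tube is in which cup varies.
- cup_a (a joint): the right-hand (y = -60 mm) of the mixer's three cups: how far it is pressed down, m, 0 (up) to 0.010 (hard stop). Its spring yields at 2 N on the tube, then 1 mm for each further 0.6 N (8 N at the stop), and lifts cup and tube back when released. It mixes beyond 0.0035. More than 18 N on the tube is too rough.
- cup_b (a joint): the middle (y = 0) of the mixer's three cups: how far it is pressed down, m, 0 (up) to 0.010 (hard stop). Its spring yields at 2 N on the tube, then 1 mm for each further 0.6 N (8 N at the stop), and lifts cup and tube back when released. It mixes beyond 0.0035. More than 18 N on the tube is too rough.
- cup_c (a joint): the left-hand (y = +60 mm) of the mixer's three cups: how far it is pressed down, m, 0 (up) to 0.010 (hard stop). Its spring yields at 2 N on the tube, then 1 mm for each further 0.6 N (8 N at the stop), and lifts cup and tube back when released. It mixes beyond 0.0035. More than 18 N on the tube is too rough.
- amber_vial: brown glass vial with white cap, 22 mm diameter, 44 mm tall, loose bystander; origin under its centre
- cup: small yellow cup with a short handle, 28 x 35 mm, 24 mm tall, loose bystander; origin under its centre
- dish: flat round pinkish dish with lid, 57 mm diameter, 13 mm high, loose bystander; origin under its centre
- bottle: white dropper bottle with red pointed tip, 35 mm diameter, 104 mm tall, loose bystander; origin under its centre
- pink_box: flat pink-red cardboard box, 55 x 75 mm, 24 mm high, loose bystander; origin under its centre

How it is judged:
By the outcome, as a careful person would: the job done as asked, in the order asked, and still so for the second after the job is handed in, with the robot touching nothing.
It also fails if it takes over 35 s, if anything falls off the work surface, if the arm or the gripper's body presses on something with over 40 N, if the wrist force passes 120 N, or if a joint passes its speed limit or range.

### The arm

A 6-joint arm with a two-finger parallel gripper is mounted at the origin on a cart in front of the work surface, level with it; the furniture and walls round the work are solid. World frame = base frame: x ahead of the robot, y to its left, z up, the work surface at z = 0. Lengths are in mm, angles in rad, forces in N, time in s.
With the tool pointing down it reaches from about 350 to 775 mm from the base axis. Payload 7.3 kg.
Tool frame: the origin (TCP) lies on the mounting face of the last link; the fingertips stand 178 mm ahead of it and the grasp point (between the pads) lies 159 mm ahead of it; z points along the fingers, y is the line along which they close (so a half turn about z gives the same grasp; the last joint's range is limited). The gripper opens to 92 mm and grips with 3 to 60 N. Pads are 19 mm wide; open, the fingers measure 130 mm over their backs; the gripper's body (75 mm by 190 mm) begins 47 mm behind the grasp point.
Start: joints at [0.988, 0.342, 1.524, -0, 1.275, -0.146], TCP at [222.077, 475.72, 404.741] pointing down, gripper open.
Joint ranges: [-2.53, 2.53], [-0.77, 2.02], [0.04, 2.7], [-1, 4.14], [0.28, 2.66], [-3.11, 3.11]. Speed limits (rad/s): [2.57, 2.57, 3.14, 3.14, 3.14, 3.14].

### API

Orientations are given as [roll, pitch, yaw] about the fixed x, y, z axes, in that order (R = Rz(yaw) Ry(pitch) Rx(roll)).
In Python, from plant import bot, eyes, telemetry, close_job gives the robot as it stands (bot), with the cameras (eyes), the readings (telemetry) and the job as plain functions.
- The arm moves only by the tool shift_gripper, called after "Emit:" as name(argument=value, ...), one argument or row to a line, values as JSON. Schema: {"type":"object","properties":{"segments":{"type":"object","properties":{"steps":{"type":"array","items":{"type":"array","items":{"type":"number"},"minItems":5,"maxItems":5},"minItems":1,"maxItems":5}},"additionalProperties":false,"required":["steps"]},"only":{"type":"string"},"quiet":{"type":"boolean"},"lines":{"type":"string"}},"required":["segments"],"additionalProperties":false}. segments is an object whose key "steps" holds a list of rows, 1 to 5 of them, each of 5 numbers: the finger opening in mm, then dx, dy, dz in shares of 500 mm (1.0 is 500 mm), then a turn about the tool's z in fractions of the full range, 1 being 2 pi rad; each row is the pose to reach, as a shift and turn from the pose commanded when the call began, along the tool's axes at that moment; what a row does not reach only later rows make up. A row lasts 1/8 s, in which the tool goes at most 62.5 mm and 0.188 rad, less where a joint would pass 70% of its speed; a pose out of reach is approached as far as the arm can. The fingers move at their own pace and stop on an object; the grip force is fixed at half the most. Time passes only in rows, so rows that do not move let the fingers close. The tool returns the time, the measured TCP pose, the force, the opening and the grip force at its end. only (a regular expression) keeps the lines of the reply that match it, lines (a string "A,B") keeps lines A to B, and quiet returns only ok. Input that does not fit is refused with a message, and nothing moves.
- telemetry.get_obs(): the state, without advancing time (a new reading comes with each control period).
- eyes.capture(name): name is "side" or "top" or "wrist"; returns a dict with "color" (384x512x3 uint8, red, green, blue), "K" (3x3 intrinsics, pixels), "k1" (the pictures are not rectified: a ray, as slopes to the right and down, at radius r is drawn at 1 + k1 r^2 times it, then the intrinsics apply), "R" (3x3) and "t" (3): a world point X has camera coordinates R X + t. Camera axes: x right, y down, z forward; pixel columns grow to the right and rows downward; lengths in mm; the calibration is good to about 2 mm. A picture is of the moment at which its call begins. There is no depth.
- close_job(): hands the job in; it is judged then, once.
The state is a dict: "time": time; "joint_positions": joint angles; "dq": joint speeds; "tau": joint torques, N m; "tool_pos": TCP position; "tcp_rot": TCP orientation; "contact_force": force on the tool from outside, world axes, zero at the start; "moment": the same for the moment, N m; "grip_width": finger opening in mm; "finger_force": force on a finger pad.
Only numpy, scipy, OpenCV 4.12 (cv2) and the standard library are available. Lean on these libraries where they do the work, as an engineer would, in place of code of your own. Each camera call takes 0.05 s, during which the arm holds its last target. There are 200 camera calls.

## Working session

There is one attempt and no reset: what is moved stays moved. The work goes in short steps, Python scripts to look and compute and a tool call to move; the robot and the scene stay as the last step left them, time stands still between calls to the robot, and variables do not carry over. Pictures are saved under pics/ and viewed, at most 10 in all, crops included, and the job is handed in when it is done.

```bash
mkdir -p pics; ls
```

Create h.py:
```python
import numpy as np,cv2,pickle
def ray(c,u,v):
    K=c["K"];k=float(np.ravel(c["k1"])[0])
    d=np.array([(u-K[0,2])/K[0,0],(v-K[1,2])/K[1,1]]);p=d.copy()
    for _ in range(30): p=d/(1+k*(p@p))
    R=np.array(c["R"]);t=np.ravel(c["t"])
    r=R.T@np.array([p[0],p[1],1]);return -R.T@t,r/np.linalg.norm(r)
def tri(rs):
    A=np.zeros((3,3));b=np.zeros(3)
    for o,d in rs:
        M=np.eye(3)-np.outer(d,d);A+=M;b+=M@o
    x=np.linalg.solve(A,b)
    return x,[np.linalg.norm((np.eye(3)-np.outer(d,d))@(x-o)) for o,d in rs]
def proj(c,X):
    p=np.array(c["R"])@X+np.ravel(c["t"]);s=p[:2]/p[2];s=s*(1+float(np.ravel(c["k1"])[0])*(s@s));K=c["K"]
    return K[0,0]*s[0]+K[0,2],K[1,1]*s[1]+K[1,2]
```

Run:
```python
from plant import bot, eyes, telemetry, close_job
import cv2,pickle,numpy as np
C={}
for n in("top","side","wrist"):
    c=eyes.capture(n);C[n]={k:(np.array(v)) for k,v in c.items()}
    print(n,c["k1"],np.round(-np.array(c["R"]).T@np.ravel(c["t"])))
pickle.dump(C,open("c0.pkl","wb"))
im=np.vstack([np.hstack([C["top"]["color"],C["side"]["color"]]),np.hstack([C["wrist"]["color"],0*C["side"]["color"]])])
cv2.imwrite("pics/a.png",cv2.resize(im[:,:,::-1],(800,600),interpolation=cv2.INTER_AREA))
o=telemetry.get_obs();print({k:np.round(v,3) for k,v in o.items()})
```

```text
pics
plant.py
top 0.035201310069749976 [ 443.   70. 1481.]
side -0.014504093234210633 [  356. -1149.   696.]
wrist -0.021870365721773526 [149. 509. 385.]
{'time': np.float64(0.15), 'joint_positions': array([ 0.988,  0.343,  1.525,  0.   ,  1.275, -0.146]), 'dq': array([-0.001, -0.002, -0.002,  0.   ,  0.   ,  0.   ]), 'tau': array([ 1.0000e-03, -4.3147e+01, -2.4435e+01,  7.2000e-02,  5.4000e-02,
       -0.0000e+00]), 'tool_pos': array([222.028, 475.636, 404.225]), 'tcp_rot': array([-3.14 , -0.   ,  2.705]), 'contact_force': array([ 0.447, -0.122,  0.137]), 'moment': array([-0.019,  0.03 , -0.032]), 'finger_force': np.float64(0.0), 'grip_width': np.float64(91.803)}
```

View pics/a.png

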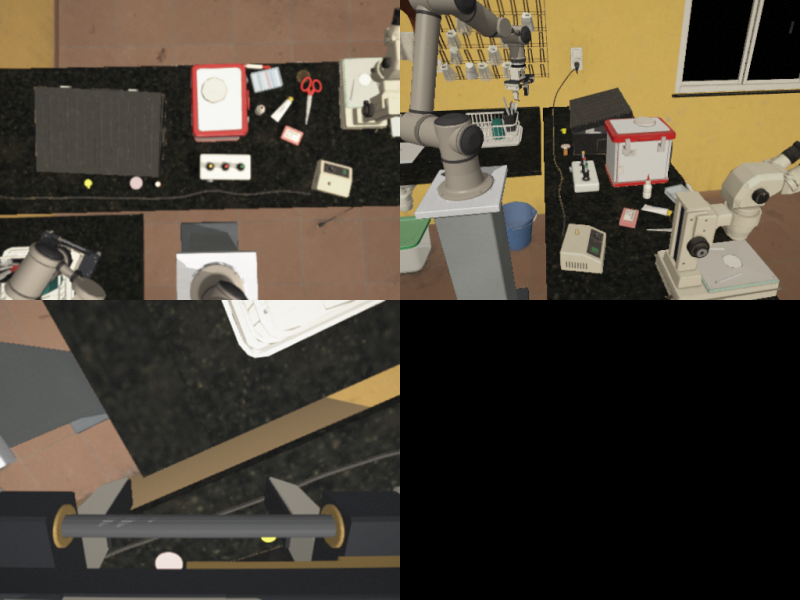

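The top view shows the mixer at about (288,213) in full pixels. The side view shows it at about (236,225). I'll enlarge both.

Run:
```python
import cv2,pickle,numpy as np
C=pickle.load(open("c0.pkl","rb"))
a=C["top"]["color"][190:240,248:328];b=C["side"]["color"][186:256,208:278]
cv2.imwrite("pics/b.png",np.hstack([cv2.resize(x[:,:,::-1],s,interpolation=cv2.INTER_CUBIC) for x,s in((cv2.copyMakeBorder(a,0,20,0,0,cv2.BORDER_CONSTANT),(400,350)),(b,(400,400)))and[(cv2.copyMakeBorder(a,0,30,0,0,cv2.BORDER_CONSTANT),(400,400)),(b,(400,400))]]))
```

```text
(no output)
```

View pics/b.png

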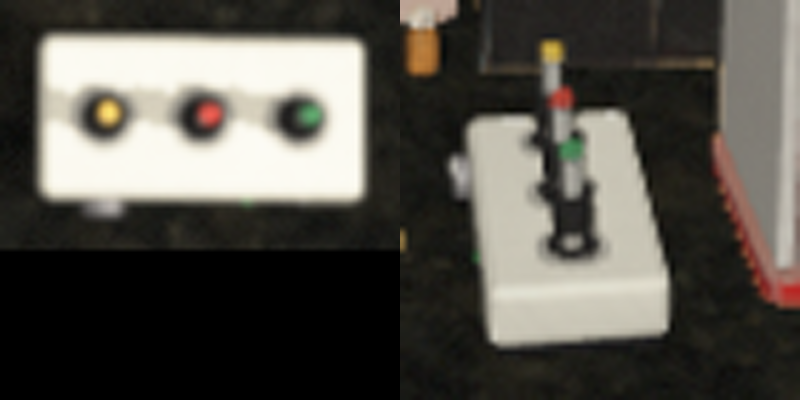

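Left to right in the top crop the caps run yellow, red, green. Yellow is at (107,113), red at (210,113) and green at (312,114). In the side crop they are at (153,51), (162,98) and (172,150).

Run:
```python
import cv2,pickle,numpy as np
from h import *
C=pickle.load(open("c0.pkl","rb"))
P={}
for n,t,s in(("y",(107,113),(153,51)),("r",(210,113),(162,98)),("g",(312,114.5),(172,150))):
    a=ray(C["top"],(t[0]+.5)/5-.5+248,(t[1]+.5)/5-.5+190);f=70/400
    b=ray(C["side"],(s[0]+.5)*f-.5+208,(s[1]+.5)*f-.5+186)
    P[n],e=tri([a,b]);print(n,P[n].round(1),np.round(e,1), (a[0]+a[1]*(113-a[0][2])/a[1][2]).round(1))
w=C["wrist"];o=-w["R"].T@w["t"];print(w["R"].round(3),o)
```

```text
y [492.4  17.6 110.7] [0.5 0.5] [492.8  17.6 113. ]
r [490.5 -43.1 111.3] [1. 1.] [491.5 -43.  113. ]
g [ 488.3 -103.2  111.2] [1.1 1.1] [ 489.3 -103.1  113. ]
[[ 0.423  0.906 -0.001]
 [ 0.865 -0.403  0.298]
 [ 0.269 -0.127 -0.955]] [148.79573227 509.37217816 385.41383431]
```

Run:
```python
import cv2,pickle,numpy as np
from h import *
C=pickle.load(open("c0.pkl","rb"));f=1.28
for n,t,s in(("box near front top",(246,136),(614,140)),("panel front right",(160,177),(605,133)),("panel back right/top",(164,92),(634,107)),("panel back left?",(36,88),(617,89)),("panel front left?",(36,173),(569,100))):
    a=ray(C["top"],t[0]*f,t[1]*f);b=ray(C["side"],(s[0]-400)*f,s[1]*f)
    p,e=tri([a,b]);print(n,p.round(),np.round(e,1))
```

```text
box near front top [ 594. -107.  215.] [2.8 2.8]
panel front right [536. 189. 127.] [82.4 82.4]
panel back right/top [749. 175. 247.] [3. 3.]
panel back left? [776. 630. 213.] [1.2 1.2]
panel front left? [482. 653. 150.] [2.7 2.7]
```

Create d.py:
```python
import sys,numpy as np
from plant import bot, eyes, telemetry, close_job
from scipy.spatial.transform import Rotation as Ro
o=telemetry.get_obs();R=Ro.from_euler("xyz",o["tcp_rot"])
T=np.array([float(v) for v in sys.argv[1:4]]);p=np.array(o["tool_pos"])
print(R.inv().apply(T-p).round(1),p.round(1),"yaw",np.round(o["tcp_rot"],4),np.round(o["contact_force"],2),np.round(o["joint_positions"],2),o["time"])
```

```bash
python3 d.py 492.5 17.6 404
```

```text
[-438.9 -300.6    0.5] [222.  475.6 404.2] yaw [-3.1405e+00 -2.0000e-04  2.7048e+00] [ 0.45 -0.12  0.14] [ 0.99  0.34  1.52  0.    1.28 -0.15] 0.15
```

The rows are not in the units I measure in: shifts go in shares of 500 mm and turns go in shares of 2 pi rad. I convert before sending: -250 mm / 500 = -0.5, -200 mm / 500 = -0.4, -0.436 rad / 6.2832 = -0.0694.

Emit:
shift_gripper(
  segments={"steps":[[0,-0.1,-0.068,0,-0.0159],[0,-0.2,-0.136,0,-0.0318],[0,-0.3,-0.204,0,-0.0477],[0,-0.4,-0.272,0,-0.0637],[0,-0.5,-0.34,0,-0.0694]]},
)

```text
time: 0.78
tool_pos: [377.3, 214.2, 404.7]
tcp_rot: [3.141, 0.0, -3.14]
contact_force: [1.6, 1.2, -0.9]
grip_width: 46.6
finger_force: 0.0
```

```bash
python3 d.py 492.5 17.6 404
```

```text
[-115.  -196.7    0.7] [377.3 214.2 404.7] yaw [ 3.1414e+00  3.0000e-04 -3.1403e+00] [ 1.62  1.23 -0.91] [ 0.34  0.17  1.75  0.    1.21 -1.23] 0.775
```

Scaled: -196 mm / 500 = -0.392, -150 mm / 500 = -0.3.

Emit:
shift_gripper(
  segments={"steps":[[0,-0.06,-0.1,0,0],[0,-0.12,-0.2,0,0],[0,-0.18,-0.3,0,0],[0,-0.23,-0.392,0,0],[0,-0.23,-0.392,0,0]]},
)

```text
time: 1.4
tool_pos: [492.7, 17.0, 404.1]
tcp_rot: [-3.141, -0.0, 3.136]
contact_force: [-1.2, -0.3, 0.2]
grip_width: 1.0
finger_force: 0.0
```

Emit:
shift_gripper(
  segments={"steps":[[0,0,0,0,0],[0,0,0,0,0]]},
)

```text
time: 1.65
tool_pos: [491.0, 20.9, 404.7]
tcp_rot: [3.141, -0.0, -3.141]
contact_force: [0.2, -0.3, -0.6]
grip_width: 0.4
finger_force: 0.0
```

```bash
python3 d.py 492.5 17.6 330
```

Run:
```python
from plant import bot, eyes, telemetry, close_job
import cv2,pickle,numpy as np
c=eyes.capture("wrist");pickle.dump({k:np.array(v) for k,v in c.items()},open("c1.pkl","wb"))
cv2.imwrite("pics/c.png",c["color"][:,:,::-1])
```

```text
[-1.5 -3.3 74.7] [491.   20.9 404.7] yaw [ 3.1413e+00 -3.0000e-04 -3.1408e+00] [ 0.17 -0.33 -0.61] [-0.11  0.28  1.61  0.    1.25 -1.69] 1.65
```

View pics/c.png

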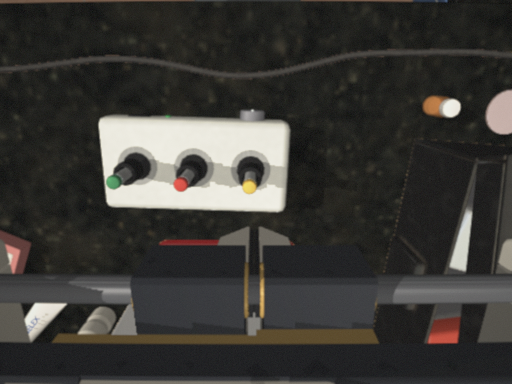

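Yellow cap at (249.5,187), red at (181,185), green at (114,182). I'll triangulate these against the fixed views.

Run:
```python
import pickle,numpy as np
from h import *
from plant import bot, eyes, telemetry, close_job
C=pickle.load(open("c0.pkl","rb"));w=pickle.load(open("c1.pkl","rb"))
hsv=cv2.cvtColor(w["color"],cv2.COLOR_RGB2HSV);m=cv2.inRange(hsv,(20,90,90),(35,255,255));m[:150]=0;m[215:]=0
n,l,s,ce=cv2.connectedComponentsWithStats(m);print(s[1:],ce[1:])
for t,sd,wp in(((107,113),(153,51),(249.5,187)),((210,113),(162,98),(181,185)),((312,114.5),(172,150),(114,182))):
    a=ray(C["top"],(t[0]+.5)/5-.5+248,(t[1]+.5)/5-.5+190);f=70/400
    b=ray(C["side"],(sd[0]+.5)*f-.5+208,(sd[1]+.5)*f-.5+186);c=ray(w,*wp)
    p,e=tri([a,b,c]);print(p.round(1),np.round(e,1),(c[0]+c[1]*(114-c[0][2])/c[1][2]).round(1),c[0].round(0))
for i in range(3):
    eyes.capture("side");o=telemetry.get_obs();print(o["tool_pos"].round(1) if hasattr(o["tool_pos"],"round") else o["tool_pos"])
```

```bash
python3 d.py 492.5 17.6 330
```

```text
[[242 179  15  15 171]] [[248.96491228 185.97660819]]
[492.8  17.3 111.1] [0.3 0.9 0.9] [492.7  17.  114. ] [410.  21. 386.]
[490.9 -43.3 111.7] [0.7 1.4 0.8] [491. -43. 114.] [410.  21. 386.]
[ 488.6 -103.   111.2] [0.9 1.3 0.5] [ 488.3 -101.6  114. ] [410.  21. 386.]
[491.1  20.9 404.9]
[491.2  20.8 404.9]
[491.3  20.7 404.9]
[-1.2 -3.1 74.9] [491.3  20.7 404.9] yaw [ 3.1415e+00  3.0000e-04 -3.1409e+00] [-0.51  0.02 -0.28] [-0.11  0.28  1.61  0.    1.25 -1.69] 1.85
```

Scaled: 80 mm / 500 = 0.16, -3.4 mm / 500 = -0.0068.

Emit:
shift_gripper(
  segments={"steps":[[0,-0.002,-0.006,0.08,0],[0,-0.0026,-0.0068,0.16,0],[0,-0.0026,-0.0068,0.16,0],[0,-0.0026,-0.0068,0.16,0],[0,-0.0026,-0.0068,0.16,0]]},
)

```text
time: 2.48
tool_pos: [493.3, 16.5, 326.4]
tcp_rot: [-3.141, 0.003, 3.141]
contact_force: [-0.3, 0.2, 0.1]
grip_width: 0.5
finger_force: 0.0
```

```bash
python3 d.py 492.7 17.3 293
```

```text
[ 0.7  0.8 33.4] [493.3  16.5 326.4] yaw [-3.1412  0.0032  3.1411] [-0.31  0.21  0.11] [-0.12  0.37  1.73  0.    1.05 -1.69] 2.475
```

Emit:
shift_gripper(
  segments={"steps":[[0,0,0,0,0],[0,0,0,0,0],[0,0,0,0,0],[0,0,0,0,0]]},
)

```text
time: 2.98
tool_pos: [492.8, 16.4, 324.7]
tcp_rot: [3.141, 0.0, 3.141]
contact_force: [0.0, 0.7, -0.2]
grip_width: 0.6
finger_force: 0.0
```

```bash
python3 d.py 492.7 17.3 293
```

```text
[ 0.1  0.9 31.7] [492.8  16.4 324.7] yaw [3.1415 0.     3.1408] [ 0.    0.75 -0.22] [-0.12  0.37  1.73  0.    1.05 -1.69] 2.975
```

Scaled: 25 mm / 500 = 0.05, 24 mm / 500 = 0.048.

Emit:
shift_gripper(
  segments={"steps":[[0,0,0.0018,0.024,0],[0,0,0.0018,0.048,0],[0,0,0.0018,0.05,0],[0,0,0.0018,0.05,0],[0,0,0.0018,0.05,0]]},
)

```text
time: 3.6
tool_pos: [493.0, 17.3, 299.9]
tcp_rot: [3.142, 0.001, 3.141]
contact_force: [0.0, -0.1, 1.0]
grip_width: 0.4
finger_force: 0.0
```

Emit:
shift_gripper(
  segments={"steps":[[0,0,0,0,0],[0,0,0,0,0]]},
)

```text
time: 3.85
tool_pos: [492.9, 17.3, 299.9]
tcp_rot: [3.142, 0.0, 3.141]
contact_force: [-1.2, 0.7, 0.2]
grip_width: 0.5
finger_force: 0.0
```

```bash
python3 d.py 492.7 17.3 293
```

Run:
```python
from plant import bot, eyes, telemetry, close_job
import cv2,numpy as np
s=eyes.capture("side")["color"][150:250,190:290];w=eyes.capture("wrist")["color"][130:280,175:325]
cv2.imwrite("pics/d.png",np.hstack([cv2.resize(x[:,:,::-1],(400,400),interpolation=cv2.INTER_CUBIC) for x in(s,w)]))
```

```text
[ 0.2 -0.   6.9] [492.9  17.3 299.9] yaw [3.1416e+00 5.0000e-04 3.1408e+00] [-1.24  0.72  0.18] [-0.12  0.4   1.76  0.    0.98 -1.69] 3.85
```

View pics/d.png

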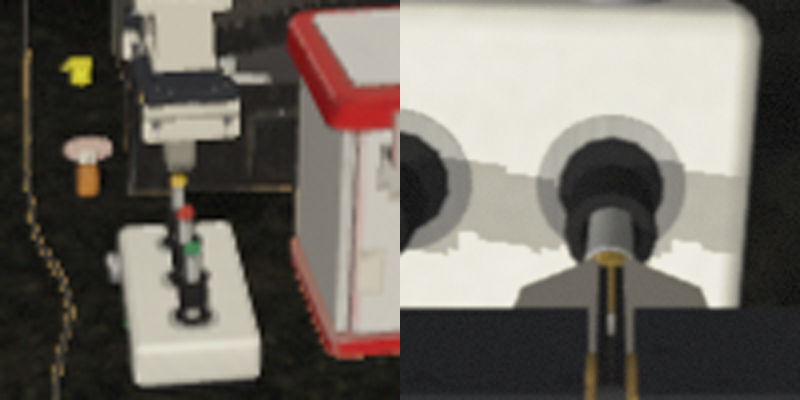

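The side view shows the closed fingertips centred over the yellow cap at (178,180), with a few mm of gap. The wrist view shows the cap under the finger seam at (610,258). Pressing down gently now.

Scaled: 8.5 mm / 500 = 0.017, 7.5 mm / 500 = 0.015.

Emit:
shift_gripper(
  segments={"steps":[[0,0.0004,0,0.004,0],[0,0.0004,0,0.008,0],[0,0.0004,0,0.012,0],[0,0.0004,0,0.015,0],[0,0.0004,0,0.017,0]]},
)

```text
time: 4.58
tool_pos: [492.8, 17.3, 291.4]
tcp_rot: [-3.142, 0.001, 3.141]
contact_force: [-1.1, -0.4, 3.1]
grip_width: 0.2
finger_force: 1.4
```

Emit:
shift_gripper(
  segments={"steps":[[0,0,0,0,0],[0,0,0,0,0]]},
)

```text
time: 4.82
tool_pos: [492.7, 17.3, 291.4]
tcp_rot: [3.142, 0.0, 3.141]
contact_force: [-0.2, -0.5, 3.1]
grip_width: 0.2
finger_force: 1.4
```

```bash
python3 d.py 492.7 17.3 288
```

```text
[-0.  -0.   3.4] [492.7  17.3 291.4] yaw [3.1415e+00 4.0000e-04 3.1408e+00] [-0.18 -0.54  3.12] [-0.12  0.41  1.77  0.    0.96 -1.69] 4.825
```

Contact reads 3.1 N, which means about 1.7 mm of travel and matches the geometry. I'll go about 3.5 mm further and hold.

Scaled: 3.6 mm / 500 = 0.0072, 2.4 mm / 500 = 0.0048.

Emit:
shift_gripper(
  segments={"steps":[[0,0,0,0.0024,0],[0,0,0,0.0048,0],[0,0,0,0.0072,0],[0,0,0,0.0072,0],[0,0,0,0.0072,0]]},
)

```text
time: 5.45
tool_pos: [492.7, 17.3, 287.7]
tcp_rot: [3.142, 0.0, 3.141]
contact_force: [-0.4, 0.8, 6.1]
grip_width: 0.4
finger_force: 2.5
```

Emit:
shift_gripper(
  segments={"steps":[[0,0,0,0,0],[0,0,0,0,0],[0,0,0,0,0],[0,0,0,0,0],[0,0,0,0,0]]},
)

```text
time: 6.08
tool_pos: [492.7, 17.3, 287.6]
tcp_rot: [3.142, 0.0, 3.141]
contact_force: [0.0, 0.7, 5.2]
grip_width: 0.5
finger_force: 2.5
```

Emit:
shift_gripper(
  segments={"steps":[[0,0,0,0,0],[0,0,0,0,0],[0,0,0,0,0],[0,0,0,0,0],[0,0,0,0,0]]},
)

```text
time: 6.7
tool_pos: [492.7, 17.3, 287.7]
tcp_rot: [3.142, 0.0, 3.141]
contact_force: [-0.3, 0.2, 5.1]
grip_width: 0.3
finger_force: 2.5
```

Emit:
shift_gripper(
  segments={"steps":[[0,0,0,0,0],[0,0,0,0,0],[0,0,0,0,0],[0,0,0,0,0]]},
)

```text
time: 7.2
tool_pos: [492.6, 17.3, 287.6]
tcp_rot: [3.142, 0.0, 3.141]
contact_force: [0.3, 0.9, 4.7]
grip_width: 0.5
finger_force: 2.5
```

Emit:
shift_gripper(
  segments={"steps":[[0,0,0,-0.004,0],[0,0,0,-0.008,0],[0,0,0,-0.012,0],[0,0,0,-0.018,0],[0,0,0,-0.028,0]]},
)

```text
time: 7.82
tool_pos: [492.5, 17.4, 301.5]
tcp_rot: [3.141, -0.001, 3.141]
contact_force: [-0.3, -0.4, 0.0]
grip_width: 0.2
finger_force: 0.0
```

Emit:
shift_gripper(
  segments={"steps":[[0,0,0,-0.04,0],[0,0,0,-0.1,0],[0,0,0,-0.16,0],[0,0,0,-0.2,0],[0,0,0,-0.2,0]]},
)

```text
time: 8.45
tool_pos: [492.8, 17.3, 402.9]
tcp_rot: [-3.141, 0.003, 3.141]
contact_force: [0.5, -0.2, -0.4]
grip_width: 0.8
finger_force: 0.0
```

Emit:
shift_gripper(
  segments={"steps":[[0,0,0,0,0],[0,0,0,0,0],[0,0,0,0,0],[0,0,0,0,0]]},
)

```text
time: 8.95
tool_pos: [492.6, 17.3, 401.3]
tcp_rot: [3.141, -0.001, 3.141]
contact_force: [-0.0, 0.3, 0.4]
grip_width: 0.5
finger_force: 0.0
```

Run:
```python
from plant import bot, eyes, telemetry, close_job
import cv2,numpy as np
s=eyes.capture("side")["color"][150:250,190:290];w=eyes.capture("wrist")["color"][100:250,90:310]
cv2.imwrite("pics/e.png",np.hstack([cv2.resize(x[:,:,::-1],z,interpolation=cv2.INTER_CUBIC) for x,z in((s,(300,300)),(w,(440,300)))]))
```

```text
(no output)
```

View pics/e.png

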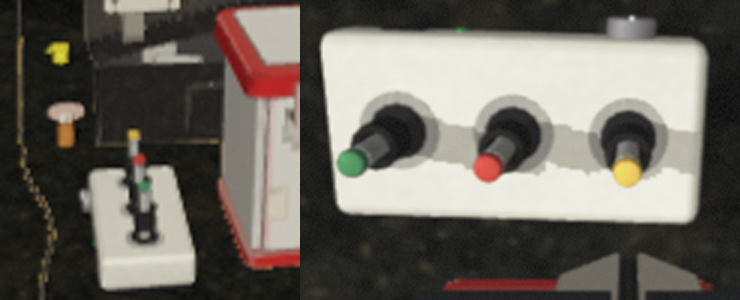

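All three tubes stand upright in their cups. The yellow one, at (627,173) in the wrist crop, is back up, and the arm is clear. Handing in.

```bash
python3 -c "
from plant import bot, eyes, telemetry, close_job
print(close_job())"
```

```text
the job is handed in; nothing more can be done
None
```

I pressed the yellow-capped tube about 5 mm down at about 5 N, held it for about two seconds and released it. It came back up, the arm withdrew without touching anything else I could see, and I handed the job in at about 9 s.

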